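Seat the autosampler's sample wheel and load the last tube

ROBOT

A 7-joint arm with a two-finger parallel gripper is mounted at the origin on the work surface. World frame = base frame: x ahead of the robot, y to its left, z up, the work surface at z = 0. Lengths are in m, angles in rad, forces in N, time in s.
With the tool pointing down it reaches from about 0.425 to 0.875 m from the base axis. Payload 4.7 kg.
Tool frame: the origin (TCP) lies on the centre line of the jaws, within the pads' length; the fingertips stand 14 mm ahead of it and the grasp point (between the pads) lies 5 mm behind it; z points along the fingers, y is the direction in which the jaws open and shut (so a half turn about z gives the same grasp; the last joint's range is limited). The gripper opens to 87 mm and grips with 3 to 60 N. Pads are 19 mm wide; open, the fingers measure 117 mm over their backs; the gripper's body (75 mm by 190 mm) begins 51 mm behind the grasp point.
Start: joints at [1.142, 0.321, -0.07, 1.45, 0.023, 1.371, -0.057], TCP at [0.278, -0.587, 0.237] pointing down, gripper open.
Joint ranges: [-2.86, 2.86], [-0.3, 2.09], [-1.38, 1.24], [0.06, 2.45], [-1.56, 4.7], [0.09, 2.05], [-2.69, 2.69]. Speed limits (rad/s): [2.57, 2.57, 3.14, 3.14, 3.14, 3.14, 3.14].

INTERFACE

Orientations are given as a rotation vector (axis times angle).
In Python, from bench import ctrl, optics, models gives the robot as it stands. The module is installed in compiled form; this text tells all that it offers.
- The arm moves only by the tool arm_command, never from a script. Its argument "motion" is a list of rows, each a list of 3 entries, a list of its own where there are three numbers: the shift along the tool's x, y, z in mm, then the turn, a rotation vector about the tool's x, y, z in degrees, then the closure, from 0 (fully open) to 1 (shut). In form: [[[x, y, z], [ax, ay, az], claw], ...]. A call has 1 to 8 rows; each row shifts and turns the commanded pose from where the row before left it, along the tool's axes as they then stand; what a row does not reach is not made up. A row lasts 1/12 s, in which the tool goes at most 41.7 mm and 7.16 degrees, less where a joint would pass 70% of its speed; a pose out of reach is approached as far as the arm can. A call with a gripper value outside its range is refused whole. The fingers move at their own pace and stop on an object; "force" is the grip in N (left out, the last holds). Time passes only in rows, so rows that do not move let the fingers close. It gives the time, the measured TCP pose, the force and the opening at its end, in the units of the state.
- ctrl.get_state(): the state, without advancing time (a new reading comes with each control period).
- optics.get_image(name): name is "side" or "top"; returns (picture, depth): 480x640x3 uint8, blue, green, red; 480x640 float32, m along the optical axis (not along the pixel's ray), 0 where there is no reading.
- optics.camera_model(name): a dict with "fovy" (degrees; the focal length in pixels is half the picture's height over the tangent of half this angle, whatever the lens; pixels are square), "cx", "cy" (the principal point, pixels), "rvec" (rotation vector, rad) and "tvec" (3), from world to camera coordinates, as OpenCV has them. Camera axes: x right, y down, z forward; pixel columns grow to the right and rows downward; lengths in m; the calibration is good to about 2 mm. A picture is of the moment at which its call begins. camera_model takes no time and is no camera call.
- ctrl.close_job(): hands the job in, once; it reports no verdict.
Trained networks look in the newest picture that a camera, given by its name, has taken for a name from the list of things; names that differ only in an ending like _2 or _b are one class to them, and where a whole thing is asked for, a point or a joint stands for the part that bears it (a point fixed in the world has none). Each returns a list of dicts, best first, with "conf" (0 to 1); they miss things now and then, are a little off and sometimes report something else, mostly with a low value. They report only what shows in the picture. A call takes as long as a camera call. They do not tell look-alikes from the thing itself.
- models.search_frame(camera, target): "location" ([x, y, z] in m, in the coordinates of the camera as it stood for that picture, good to about 4 mm: the middle of the surface that is visible of it).
- models.silhouettes(camera, target): "pixels" (480x640 bool, what is visible of it).
The state is a dict: "time": time; "joint_positions": joint angles; "qd": joint speeds; "joint_torque": joint torques, N m; "position": TCP position; "tool_rot": TCP orientation; "ft_force": force on the tool from outside, world axes, zero at the start; "torque": the same for the moment, N m; "grip_width": opening from 0.0 (shut) to 1.0 (fully open).
Only numpy, scipy, OpenCV 4.12 (cv2) and the standard library are available. Lean on these libraries where they do the work, as an engineer would, in place of code of your own. Each camera call takes 0.05 s, during which the arm holds its last target.

TASK

The autosampler's sample wheel has only been set down on its shaft and rides up on the drive key. Turn it by its bar handle until the keyway drops over the key and the wheel is fully home (either way round will do), then take the tall capped tube from the rack and put it, upright and all the way down, in the wheel's one empty place. Leave the two short vials and the other things on the bench where they are.

Things in the scene. Friction and masses are not known exactly. Their poses are not given: they have to be found in the camera images.
- sampler: Autosampler housing, fixed: white box 240 (x) x 320 (y) x 60 mm high. Origin on its underside, below the drive's axis (the box reaches 120 mm to -y and 200 mm to +y of it). On its top at about (90, 170) mm stands an 18 mm post carrying a parked white arm along x, up to 215 mm above the bench, clear of the wheel.
- drive: Drive of the sampler, held still by its motor: aluminium turntable 210 mm across, 8 mm thick, on the housing, with an upright steel shaft of 16 mm diameter, its top 68 mm above the origin. Origin on the axis at the turntable's underside, z up, x along the key. Two dark ribs (15 x 8 x 3 mm) on the turntable 97 mm from the axis, at +x and -x, in line with the key, show outside the wheel.
- wheel: Sample wheel, loose on the shaft, 172 mm across, 0.4 to 0.65 kg: hub with a 17.5 mm bore, grey disc and rim, eight cups on a 72 mm radius, seven holding tubes fixed in them, tops 89 mm above the origin. Origin on its axis at the hub's underside, z up. It starts on the key, origin 18 mm above the drive's, turned 30 to 90 degrees either way from fitting; it turns easily and rocks about 2 degrees.
- handle (a point): Centre of the wheel's black bar handle, on the wheel's axis, 99 mm above the wheel's origin. The bar is 56 mm long along the wheel's x axis, 14 mm thick along its y axis, 30 mm high, and stands on a 22 mm stem, higher than the tubes. In line with the two ribs of the drive when the wheel is home.
- place (a point): Centre of the inner floor of the wheel's one empty cup, 7 mm above the wheel's origin, 72 mm from its axis, at 22.5 degrees from the wheel's x axis. The cup is a round sleeve, 16 mm inside, 21.6 mm outside, its rim 39 mm above this point; open upward. The nearest tubes stand 55 mm away along the circle.
- rack: White plastic block rack, fixed to the bench, 172 (x) x 60 (y) x 50 mm high, origin under its centre; four round holes in a row along its x axis, 42 mm apart, 16 mm wide and 40 mm deep. Three hold a tube or a vial, one is empty.
- tube: The tall capped sample tube, standing in one of the rack's holes (which one varies): 13 mm thick, 82 mm tall over all, about 20 g; its cap, 17 mm across, takes the top 20 mm. Origin at the centre of its foot, z up its axis.
- vial_a: Short capped vial, 13 mm thick, 56 mm tall, cap 17 mm across; standing in the rack. To be left alone. Origin at its foot.
- vial_b: Another short capped vial like vial_a, standing in the rack. To be left alone.
- freezer_box: Black storage box, 130 x 130 mm, 50 mm high, loose on the bench. To be left alone. Origin under its centre.
- beaker: Steel beaker, 76 mm across, 88 mm high, loose. To be left alone. Origin under its centre.
- dish: White plastic tray with a stopper and a spare cap on it, 60 x 80 mm, 22 mm high, loose. To be left alone. Origin under its centre.
- key (a point): Centre of the top of the drive's cross key, on the drive's axis, 18 mm above the drive's origin, hidden by the wheel: a steel bar across the foot of the shaft, 36 mm long along x, 8 mm wide, 10 mm high, standing on the turntable.
- keyway (a point): Middle of the keyway, at the wheel's origin, x as the wheel's: a slot across the hub's underside along the wheel's x, 10 mm wide, 12 mm deep, open at both ends. It drops over the key by the wheel's own weight when in line within about 3 degrees and not held up. Home, the hub lies flat on the turntable: wheel's origin 8 mm above the drive's, its x along the drive's x, same or opposite.
Mind the look-alikes: they are no part of the job. What is shaped like the tube but orange is not meant.

How it is judged:
By the outcome, as a careful person would: the job done as asked, in the order asked, and still so for the second after the job is handed in, with the robot touching nothing.
It also fails if it takes over 64 s, if anything falls off the work surface, if the arm or the gripper's body presses on something with over 40 N, if the wrist force passes 120 N, or if a joint passes its speed limit or range.

## Working session

There is one attempt and no reset: what is moved stays moved. The work goes in short steps, Python scripts to look and compute and a tool call to move; the robot and the scene stay as the last step left them, time stands still between calls to the robot, and variables do not carry over. Pictures are saved under pics/ and viewed, and the job is handed in when it is done.

Besides the shell and the picture viewer there is one more tool, called after "Emit:" in YAML: its name, and indented under it one key for each argument. arm_command: Moves the arm, as the interface text tells. Its arguments: {"type":"object","properties":{"motion":{"type":"array","items":{"type":"array"}},"force":{"type":"number"}},"required":["motion"]}

```bash
mkdir -p pics
python3 - <<'E'
from bench import ctrl, optics, models
import cv2, numpy as np
s=ctrl.get_state(); print({k:np.round(v,3).tolist() for k,v in s.items()})
for n in("top","side"):
    im,d=optics.get_image(n); cv2.imwrite(f"pics/{n}0.png",im); np.savez(f"{n}0.npz",im=im,d=d)
    m=optics.camera_model(n); print(n,m)
E
```

```text
{'time': 0.0, 'joint_positions': [1.142, 0.322, -0.07, 1.452, 0.023, 1.371, -0.057], 'qd': [0.001, 0.001, 0.0, 0.001, -0.001, 0.001, 0.002], 'joint_torque': [-0.0, -49.13, -0.404, -31.253, -0.064, 0.044, 0.0], 'position': [0.278, -0.587, 0.235], 'tool_rot': [-3.063, -0.689, 0.001], 'ft_force': [0.032, 0.318, -0.445], 'torque': [0.005, -0.027, -0.007], 'grip_width': 1.002}
top {'fovy': 57.0807207237027, 'cx': 322.3855371191684, 'cy': 238.04582916404036, 'rvec': array([ 2.15394166, -2.15170272,  0.1973932 ]), 'tvec': array([-0.08420825,  0.59765778,  0.86652669])}
side {'fovy': 47.40579129634733, 'cx': 317.04925349546454, 'cy': 231.58104417574253, 'rvec': array([ 2.36403034, -0.32913816,  0.1441986 ]), 'tvec': array([-0.57430937,  0.15066271,  1.03263749])}
```

View pics/top0.png

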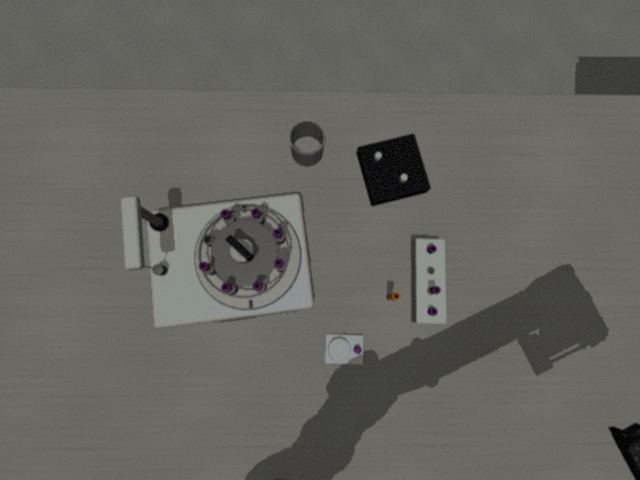

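View pics/side0.png

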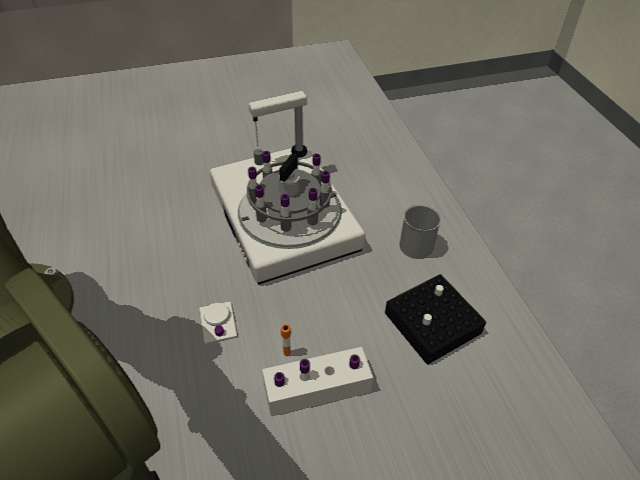

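Top view: sampler wheel around (248,250), bar handle from (228,238) to (253,260), one empty cup around (207,240), rack at (430,280) with the hole at (430,270) empty, and an orange look-alike at (393,296). In the side view the tall tube seems to be the rack's second from the left, (305,368).

```bash
cat > h.py <<'E'
import numpy as np, cv2
from scipy.spatial.transform import Rotation as R
from bench import ctrl, optics, models
def K(n):
    m=optics.camera_model(n); f=240/np.tan(np.radians(m['fovy']/2)); return f,m['cx'],m['cy'],R.from_rotvec(m['rvec']).as_matrix(),np.array(m['tvec'])
def cam2w(n,p):
    f,cx,cy,Rm,t=K(n); return (np.asarray(p)-t)@Rm
def cloud(n,d):
    f,cx,cy,Rm,t=K(n); v,u=np.mgrid[:480,:640]
    P=np.stack([(u-cx)/f*d,(v-cy)/f*d,d],-1); W=(P-t)@Rm; W[d<=0]=np.nan; return W
def proj(n,w):
    f,cx,cy,Rm,t=K(n); c=np.asarray(w)@Rm.T+t; return np.stack([cx+f*c[...,0]/c[...,2],cy+f*c[...,1]/c[...,2]],-1)
def ray_z(n,u,v,z):
    f,cx,cy,Rm,t=K(n); d=np.array([(u-cx)/f,(v-cy)/f,1])@Rm; o=-t@Rm; return o+d*(z-o[2])/d[2]
E
python3 - <<'E'
from h import *
for n in("top","side"):
    z=np.load(f"{n}0.npz"); W=cloud(n,z['d'])
    f,cx,cy,Rm,t=K(n);print(n,"campos",-t@Rm)
    for tg in("wheel","handle","place","rack","tube","vial_a","drive","sampler","keyway"):
        for r in models.search_frame(n,tg):
            w=cam2w(n,r['location']); print(n,tg,round(r['conf'],2),np.round(w,4),np.round(proj(n,w)))
    if n=="top":
        Wt=W
        for h in((0.045,0.056),(0.055,0.064),(0.064,0.075),(.14,.2)):
            m=(W[...,2]>h[0])&(W[...,2]<h[1]);print(h,m.sum())
        im=z['im']
        c=im[190:330,110:320]; cv2.imwrite("pics/topw.png",cv2.resize(c,None,fx=3.8,fy=3.8,interpolation=cv2.INTER_CUBIC))
        c=im[225:335,380:460]; cv2.imwrite("pics/topr.png",cv2.resize(c,None,fx=5,fy=5,interpolation=cv2.INTER_CUBIC))
    else:
        im=z['im'];c=im[130:260,200:380]; cv2.imwrite("pics/sidew.png",cv2.resize(c,None,fx=4,fy=4,interpolation=cv2.INTER_CUBIC))
print(ctrl.get_state()['time'])
E
```

```text
top campos [ 0.45602092 -0.05875325  0.95065627]
top wheel 0.69 [0.5561 0.0646 0.1218] [245. 254.]
top handle 0.9 [0.5552 0.0641 0.1163] [245. 254.]
top place 0.62 [0.5538 0.0641 0.1238] [245. 255.]
top place 0.62 [0.5451 0.1901 0.0622] [186. 262.]
top place 0.46 [ 0.5706 -0.3074  0.0687] [433. 250.]
top rack 0.71 [ 0.5104 -0.297   0.0449] [426. 280.]
top tube 0.64 [ 0.477  -0.2214  0.0841] [393. 296.]
top tube 0.55 [ 0.4881 -0.2986  0.0881] [433. 291.]
top tube 0.28 [0.5536 0.0672 0.1139] [244. 255.]
top vial_a 0.6 [ 0.5736 -0.3065  0.0677] [432. 249.]
top vial_a 0.44 [ 0.4461 -0.2992  0.0689] [431. 312.]
top drive 0.75 [0.5362 0.0465 0.0683] [258. 267.]
top sampler 0.94 [0.5475 0.1912 0.06  ] [186. 261.]
top sampler 0.58 [0.5556 0.0678 0.1222] [243. 254.]
top keyway 0.38 [0.5325 0.0472 0.0696] [257. 269.]
(0.045, 0.056) 3818
(0.055, 0.064) 9315
(0.064, 0.075) 3534
(0.14, 0.2) 1265
side campos [ 0.37763167 -0.73503644  0.85789652]
side wheel 0.67 [0.5495 0.0497 0.1212] [287. 194.]
side wheel 0.65 [0.5428 0.0141 0.0657] [289. 227.]
side handle 0.65 [0.5506 0.0439 0.1214] [289. 196.]
side place 0.91 [0.5488 0.0412 0.1202] [288. 197.]
side rack 0.64 [0.5466 0.0453 0.1231] [286. 195.]
side rack 0.63 [ 0.5103 -0.3205  0.051 ] [320. 380.]
side tube 0.77 [ 0.4873 -0.31    0.083 ] [305. 368.]
side tube 0.2 [ 0.5063 -0.3223  0.0508] [318. 382.]
side vial_a 0.61 [ 0.5774 -0.3161  0.0682] [359. 362.]
side drive 0.84 [0.5453 0.0148 0.0688] [290. 225.]
side sampler 0.86 [0.5293 0.0346 0.0594] [280. 223.]
side sampler 0.28 [0.5424 0.011  0.0714] [289. 226.]
1.0
```

View pics/topw.png

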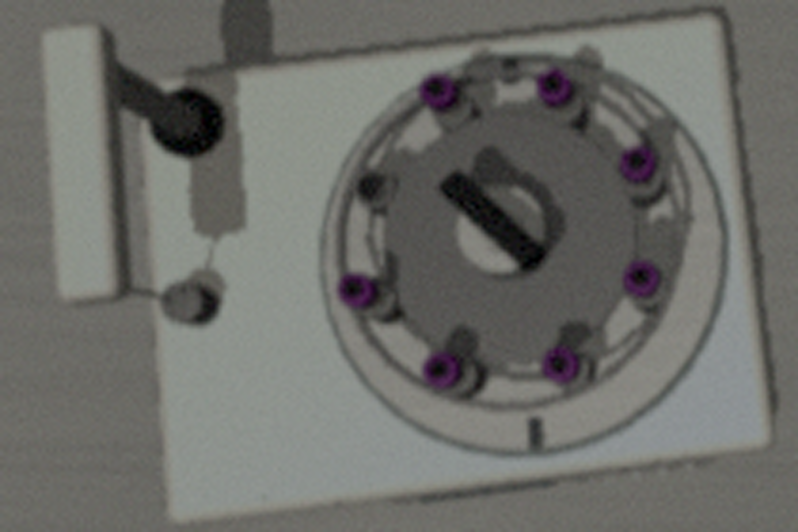

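View pics/sidew.png

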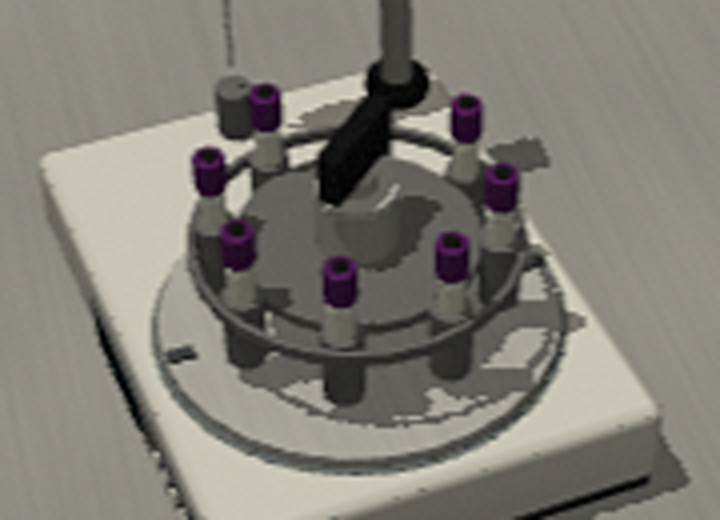

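View pics/topr.png

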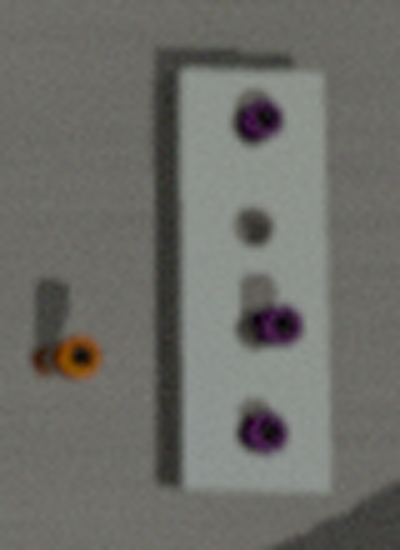

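Run:
```python
from h import *
z=np.load("top0.npz");im=z['im'];W=cloud("top",z['d'])
s=3.8
up=lambda x,y:(110+(x+.5)/s-.5,190+(y+.5)/s-.5)
r1=ray_z("top",*up(510,68),.071);r2=ray_z("top",*up(536,433),.071)
d=r1-r2;print("ribs",r1,r2,"dist",np.linalg.norm(d),"mid",(r1+r2)/2,"yaw",np.degrees(np.arctan2(d[1],d[0])))
# bar
c=(r1+r2)/2
m=(W[...,2]>.165)&(np.hypot(W[...,0]-c[0],W[...,1]-c[1])<.05)
dark=im.max(-1)<60
print(m.sum(),(m&dark).sum(),np.nanpercentile(W[m][:,2],[5,50,95]))
vv,uu=np.nonzero(m)
P=W[m]; 
P=np.array([ray_z("top",u,v,.192) for u,v in zip(uu,vv)])[:,:2]
print("bar rect",cv2.minAreaRect(P.astype(np.float32)*1000))
mu=P.mean(0);e,V=np.linalg.eigh(np.cov(P.T));a=V[:,1];print("bar c",mu,"yaw",np.degrees(np.arctan2(a[1],a[0])),np.sqrt(12*e))
# turntable circle: caps
hsv=cv2.cvtColor(im,cv2.COLOR_BGR2HSV)
pm=((hsv[...,0]>135)&(hsv[...,0]<165)&(hsv[...,1]>90)).astype(np.uint8)
n,l,st,ce=cv2.connectedComponentsWithStats(pm)
pts=[]
for i in range(1,n):
    if st[i,4]>15:
        k=(l==i)&np.isfinite(W[...,2]); zz=np.nanmedian(W[k][:,2]); w=ray_z("top",*ce[i],.167); print(np.round(ce[i],1),st[i,4],"zmed",round(zz,4),np.round(w[:2],4), "at092",np.round(ray_z("top",*ce[i],.092)[:2],4),"at066",np.round(ray_z("top",*ce[i],.066)[:2],4))
        if ce[i][0]<300: pts.append(w[:2])
pts=np.array(pts);A=np.c_[2*pts,np.ones(len(pts))];x=np.linalg.lstsq(A,(pts**2).sum(1),rcond=None)[0];print("wheel centre",x[:2],"r",np.sqrt(x[2]+x[:2]@x[:2]))
print("cap ang",np.degrees(np.arctan2(*(pts-x[:2]).T[::-1])))
# empty cup
print("cup", ray_z("top",*up(374,187),.124))
k=(W[...,2]>.046)&(W[...,2]<.055)&(W[...,1]<-.2)
Q=W[k][:,:2];Q=Q[(np.abs(Q[:,0]-.51)<.12)&(np.abs(Q[:,1]+.3)<.06)];print("rack",cv2.minAreaRect(Q.astype(np.float32)*1000))
print("hole",ray_z("top",380+(254.5)/5-.5,225+228/5-.5,.05))
# side
z=np.load("side0.npz");im=z['im'];W=cloud("side",z['d']);hsv=cv2.cvtColor(im,cv2.COLOR_BGR2HSV)
pm=((hsv[...,0]>135)&(hsv[...,0]<165)&(hsv[...,1]>90)).astype(np.uint8)
n,l,st,ce=cv2.connectedComponentsWithStats(pm)
for i in range(1,n):
    if st[i,4]>15: k=(l==i);print("side",np.round(ce[i],1),st[i,4],np.round(np.nanmedian(W[k],0),4),np.round(np.nanpercentile(W[k][:,2],[5,95]),4))
```

```text
ribs [0.65631862 0.07653434 0.071     ] [0.46336764 0.05806609 0.071     ] dist 0.19383281196222604 mid [0.55984313 0.06730021 0.071     ] yaw 5.467395119911151
276 249 [0.18440564 0.18990836 0.19226196]
bar rect ((557.4132080078125, 63.46296691894531), (58.357723236083984, 15.012308120727539), 47.604705810546875)
bar c [0.55709725 0.0639199 ] yaw 47.60052547281752 [0.01400248 0.05880636]
[255.5 212.9] 54 zmed 0.1651 [0.6246 0.0405] at092 [0.6408 0.05  ] at066 [0.6463 0.0533]
[225.2 214.1] 55 zmed 0.166 [0.6222 0.0948] at092 [0.6382 0.1095] at066 [0.6437 0.1146]
[277.5 233. ] 56 zmed 0.1644 [5.88e-01 3.00e-04] at092 [0.6006 0.006 ] at066 [0.605 0.008]
[431.2 248.9] 36 zmed 0.0684 [ 0.5599 -0.2766] at092 [ 0.5699 -0.2974] at066 [ 0.5733 -0.3046]
[278.2 263.1] 59 zmed 0.1648 [ 0.5338 -0.0017] at092 [0.5412 0.0038] at066 [0.5438 0.0057]
[204.  266.4] 52 zmed 0.1663 [0.5276 0.1291] at092 [0.5344 0.1471] at066 [0.5368 0.1533]
[257.1 285.4] 61 zmed 0.1652 [0.4942 0.0349] at092 [0.4979 0.0438] at066 [0.4992 0.0469]
[226.2 286.9] 59 zmed 0.1659 [0.4916 0.0889] at092 [0.495  0.1031] at066 [0.
[... 640 characters left out ...]
0.05      ]
side [265.8 157. ] 70 [0.5251 0.1242 0.162 ] [0.1504 0.17  ]
side [316.  159.7] 68 [0.6193 0.0899 0.1626] [0.1503 0.1691]
side [251.9 173.1] 71 [0.4875 0.0831 0.1633] [0.1518 0.169 ]
side [324.8 176.9] 78 [0.623  0.0356 0.1608] [0.1255 0.1679]
side [258.8 191.1] 85 [0.49   0.0293 0.162 ] [0.1488 0.1683]
side [312.5 194.2] 83 [ 0.5856 -0.0055  0.1602] [0.1483 0.1679]
side [284.5 200.2] 85 [ 0.531  -0.008   0.1617] [0.1486 0.168 ]
side [218.6 330.3] 73 [ 0.3669 -0.1613  0.0211] [0.0127 0.0241]
side [354.  362.1] 96 [ 0.5693 -0.3128  0.0675] [0.0537 0.0728]
side [304.1 366.1] 96 [ 0.4861 -0.311   0.0907] [0.0769 0.094 ]
side [279.1 379.6] 97 [ 0.4451 -0.3106  0.0675] [0.0537 0.072 ]
```

```bash
cat >> h.py <<'E'
def plan(target,yaw_y):
    """shift in tool axes *after* turning, and turn rotvec (deg, current tool axes), so tool y is at world yaw yaw_y (deg), z down"""
    s=ctrl.get_state(); R0=R.from_rotvec(s['tool_rot'])
    y=np.array([np.cos(np.radians(yaw_y)),np.sin(np.radians(yaw_y)),0]); z=np.array([0,0,-1.]); x=np.cross(y,z)
    R1=R.from_matrix(np.c_[x,y,z])
    turn=np.degrees((R0.inv()*R1).as_rotvec())
    d=np.array(target)-s['position']
    print("t",round(s['time'],2),"pos",np.round(s['position'],4),"ft",np.round(s['ft_force'],1),"w",round(s['grip_width']*87,1),"j7",np.round(s['joint_positions'][6],2))
    yy=R0.as_matrix()[:,1];print("tool y yaw now",np.degrees(np.arctan2(yy[1],yy[0])).round(2),"turn",turn.round(2),"shift after turn mm",(R1.inv().apply(d)*1000).round(1),"before turn",(R0.inv().apply(d)*1000).round(1))
E
python3 -c "
from h import *
plan([.558,.0655,.25],-42.4)"
```

```text
t 1.0 pos [ 0.2785 -0.5873  0.2366] ft [-0.8 -0.7  0.1] w 87.2 j7 -0.06
tool y yaw now -64.63 turn [ 1.000e-02  0.000e+00 -2.223e+01] shift after turn mm [ 670.6 -233.8  -13.4] before turn [ 532.3 -470.1  -13.5]
```

Emit:
arm_command:
  motion:
    - [[0, 0, -10], [0, 0, -5.5], 0.5]
    - [[0, 0, -5], [0, 0, -5.5], 0.5]
    - [[0, 0, 0], [0, 0, -5.5], 0.5]
    - [[0, 0, 0], [0, 0, -5.7], 0.5]
    - [[33, -11.5, 0], [0, 0, 0], 0.5]
    - [[33, -11.5, 0], [0, 0, 0], 0.5]
    - [[33, -11.5, 0], [0, 0, 0], 0.5]
    - [[33, -11.5, 0], [0, 0, 0], 0.5]

```text
time: 1.67
position: [0.334, -0.4575, 0.2515]
tool_rot: [2.875, 1.266, 0.0]
ft_force: [0.2, -0.9, 0.6]
grip_width: 0.53
```

Emit:
arm_command:
  motion:
    - [[33, -11.5, 0], [0, 0, 0], 0.5]
    - [[33, -11.5, 0], [0, 0, 0], 0.5]
    - [[33, -11.5, 0], [0, 0, 0], 0.5]
    - [[33, -11.5, 0], [0, 0, 0], 0.5]
    - [[33, -11.5, 0], [0, 0, 0], 0.5]
    - [[33, -11.5, 0], [0, 0, 0], 0.5]
    - [[33, -11.5, 0], [0, 0, 0], 0.5]
    - [[33, -11.5, 0], [0, 0, 0], 0.5]

```text
time: 2.33
position: [0.4442, -0.2003, 0.2519]
tool_rot: [2.874, 1.266, 0.0]
ft_force: [0.7, 0.1, -0.4]
grip_width: 0.503
```

Emit:
arm_command:
  motion:
    - [[33, -11.5, 0], [0, 0, 0], 0.5]
    - [[33, -11.5, 0], [0, 0, 0], 0.5]
    - [[33, -11.5, 0], [0, 0, 0], 0.5]
    - [[33, -11.5, 0], [0, 0, 0], 0.5]
    - [[33, -11.5, 0], [0, 0, 0], 0.5]
    - [[33, -11.5, 0], [0, 0, 0], 0.5]
    - [[0, 0, 0], [0, 0, 0], 0.5]
    - [[0, 0, 0], [0, 0, 0], 0.5]

```text
time: 3.0
position: [0.5268, -0.0067, 0.2517]
tool_rot: [-2.871, -1.274, -0.001]
ft_force: [0.1, -0.7, 0.1]
grip_width: 0.502
```

```bash
python3 -c "
from h import *
plan([.558,.0655,.182],-42.4)"
```

```text
t 3.0 pos [ 0.5268 -0.0067  0.2517] ft [ 0.1 -0.7  0.1] w 43.7 j7 -0.81
tool y yaw now -42.13 turn [-0.01 -0.03  0.27] shift after turn mm [ 74.3 -25.6  69.7] before turn [ 74.4 -25.2  69.7]
```

Emit:
arm_command:
  motion:
    - [[25, -8.5, 0], [0, 0, 0.3], 0.5]
    - [[25, -8.5, 0], [0, 0, 0], 0.5]
    - [[24.3, -8.3, 0], [0, 0, 0], 0.5]
    - [[0, 0, 0], [0, 0, 0], 0.5]
    - [[0, 0, 0], [0, 0, 0], 0.5]

```text
time: 3.42
position: [0.5581, 0.0624, 0.2513]
tool_rot: [2.877, 1.261, -0.001]
ft_force: [0.8, -1.2, 0.4]
grip_width: 0.499
```

```bash
python3 -c "
from h import *
plan([.558,.0655,.182],-42.4)
im,d=optics.get_image('side');cv2.imwrite('pics/s1.png',cv2.resize(im[60:260,150:400],None,fx=3,fy=3))
im,d=optics.get_image('top');cv2.imwrite('pics/t1.png',cv2.resize(im[170:340,100:340],None,fx=3,fy=3))"
```

```text
t 3.42 pos [0.5581 0.0624 0.2513] ft [ 0.8 -1.2  0.4] w 43.4 j7 -1.0
tool y yaw now -42.67 turn [-0.01  0.04 -0.27] shift after turn mm [ 2.3 -2.1 69.3] before turn [ 2.3 -2.1 69.3]
```

View pics/s1.png

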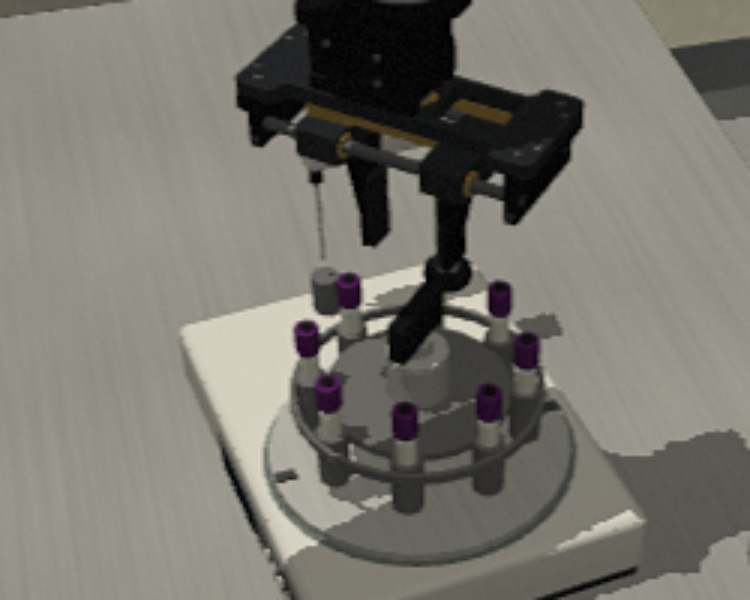

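View pics/t1.png

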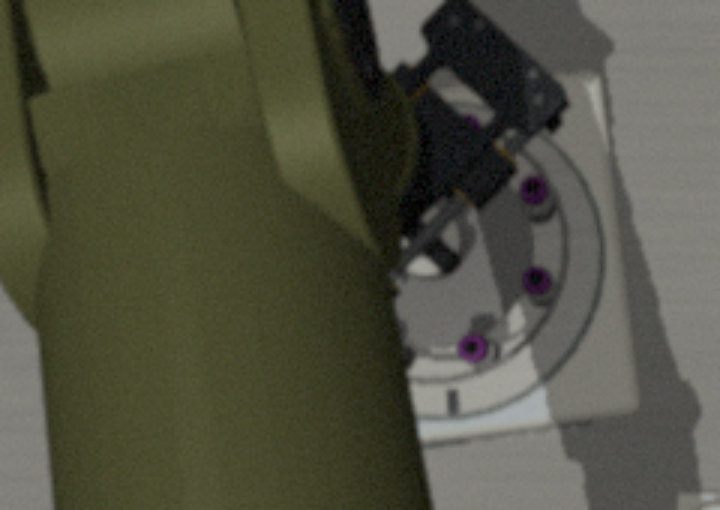

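Side view: the open fingers hang above and on both sides of the bar ((370,240) and (450,270) in the crop); nothing is in the way. Descending.

Emit:
arm_command:
  motion:
    - [[2.3, -2.1, 17], [0, 0, 0], 0.5]
    - [[0, 0, 17], [0, 0, 0], 0.5]
    - [[0, 0, 17], [0, 0, 0], 0.5]
    - [[0, 0, 17], [0, 0, 0], 0.5]
    - [[0, 0, 1], [0, 0, 0], 0.5]
    - [[0, 0, 0], [0, 0, 0], 0.65]
    - [[0, 0, 0], [0, 0, 0], 0.8]
    - [[0, 0, 0], [0, 0, 0], 0.8]
  force: 8

```text
time: 4.18
position: [0.559, 0.0651, 0.1839]
tool_rot: [2.878, 1.258, 0.003]
ft_force: [-0.3, -0.6, -0.5]
grip_width: 0.356
```

Emit:
arm_command:
  motion:
    - [[0, 0, 0], [0, 0, 0], 0.9]
    - [[0, 0, 0], [0, 0, 0], 0.95]
    - [[0, 0, 0], [0, 0, 0], 1]
    - [[0, 0, 0], [0, 0, 0], 1]

```text
time: 4.52
position: [0.5585, 0.066, 0.1832]
tool_rot: [2.878, 1.26, 0.001]
ft_force: [-1.0, 0.5, 2.7]
grip_width: 0.161
```

```bash
python3 -c "
from h import *
plan([.558,.0655,.182],-84.5)"
```

```text
t 4.52 pos [0.5585 0.066  0.1832] ft [-1.   0.5  2.7] w 14.0 j7 -1.03
tool y yaw now -42.71 turn [ 2.000e-02 -5.000e-02  4.179e+01] shift after turn mm [-0.6  0.4  1.2] before turn [-0.7 -0.1  1.2]
```

Gripped at 14.0 mm. Turn by 41.8° about tool z.

Emit:
arm_command:
  motion:
    - [[0, 0, 0], [0, 0, 5.2], 1]
    - [[0, 0, 0], [0, 0, 5.2], 1]
    - [[0, 0, 0], [0, 0, 5.2], 1]
    - [[0, 0, 0], [0, 0, 5.2], 1]
    - [[0, 0, 0], [0, 0, 5.2], 1]
    - [[0, 0, 0], [0, 0, 5.2], 1]
    - [[0, 0, 0], [0, 0, 5.2], 1]
    - [[0, 0, 0], [0, 0, 5.2], 1]

```text
time: 5.18
position: [0.5579, 0.0662, 0.1824]
tool_rot: [-3.138, -0.149, 0.001]
ft_force: [0.6, 0.9, -3.6]
grip_width: 0.162
```

Emit:
arm_command:
  motion:
    - [[0, 0, 0], [0, 0, 0.2], 1]
    - [[0, 0, 0], [0, 0, 0], 1]

```text
time: 5.35
position: [0.5579, 0.0662, 0.1819]
tool_rot: [-3.137, -0.154, 0.001]
ft_force: [0.8, 0.8, -3.4]
grip_width: 0.162
```

```bash
python3 -c "
from h import *
plan([.558,.0655,.182],-84.5)
im,d=optics.get_image('side');np.savez('s2.npz',im=im,d=d);cv2.imwrite('pics/s2.png',cv2.resize(im[60:260,150:400],None,fx=3,fy=3))
W=cloud('side',d);hsv=cv2.cvtColor(im,cv2.COLOR_BGR2HSV)
pm=((hsv[...,0]>135)&(hsv[...,0]<165)&(hsv[...,1]>90)).astype(np.uint8)
n,l,st,ce=cv2.connectedComponentsWithStats(pm)
for i in range(1,n):
    if st[i,4]>15: k=(l==i);print(np.round(ce[i],1),st[i,4],np.round(np.nanmedian(W[k],0),4))
"
```

```text
t 5.35 pos [0.5579 0.0662 0.1819] ft [ 0.8  0.8 -3.4] w 14.1 j7 -1.74
tool y yaw now -84.37 turn [-0.04  0.04  0.13] shift after turn mm [ 0.1  0.7 -0.1] before turn [ 0.1  0.7 -0.1]
[263.9 158.6] 72 [0.5205 0.1237 0.1597]
[251.4 175. ] 68 [0.4862 0.0806 0.1605]
[324.8 175.7] 75 [0.623  0.0393 0.1606]
[259.7 192.5] 79 [0.4911 0.0257 0.1615]
[313.6 193.5] 82 [ 0.5883 -0.0033  0.161 ]
[286.3 200.8] 81 [ 0.5341 -0.0093  0.1602]
[218.6 330.2] 72 [ 0.3668 -0.1611  0.021 ]
[354. 362.] 94 [ 0.5691 -0.3131  0.0683]
[304.1 366.1] 96 [ 0.4857 -0.3112  0.0908]
[279.1 379.6] 95 [ 0.445  -0.3106  0.0676]
```

View pics/s2.png

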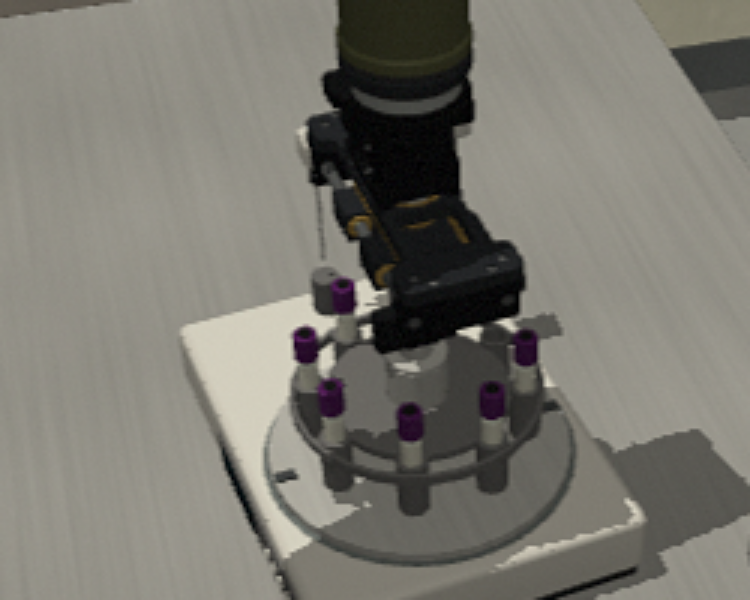

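Side view: the wheel turned along with the bar (empty cup now at about (495,345) in the crop), still up on the key. Now release to let it drop.

Emit:
arm_command:
  motion:
    - [[0, 0, 0], [0, 0, 0], 0.8]
    - [[0, 0, 0], [0, 0, 0], 0.74]
    - [[0, 0, 0], [0, 0, 0], 0.74]
    - [[0, 0, 0], [0, 0, 0], 0.74]
    - [[0, 0, 0], [0, 0, 0], 0.74]

```text
time: 5.82
position: [0.5584, 0.0653, 0.1828]
tool_rot: [3.138, 0.15, 0.001]
ft_force: [-0.4, -0.4, 0.1]
grip_width: 0.256
```

```bash
cat >> h.py <<'E'
def caps(n='side',save=None):
    im,d=optics.get_image(n)
    if save: cv2.imwrite(save,cv2.resize(im[60:260,150:400],None,fx=3,fy=3))
    W=cloud(n,d);hsv=cv2.cvtColor(im,cv2.COLOR_BGR2HSV)
    pm=((hsv[...,0]>135)&(hsv[...,0]<165)&(hsv[...,1]>90)).astype(np.uint8)
    k,l,st,ce=cv2.connectedComponentsWithStats(pm)
    for i in range(1,k):
        if st[i,4]>15: m=(l==i);print(np.round(ce[i],1),st[i,4],np.round(np.nanmedian(W[m],0),4))
E
python3 -c "
from h import *
plan([.558,.0655,.182],-84.5)
caps('side','pics/s3.png')"
```

```text
t 5.82 pos [0.5584 0.0653 0.1828] ft [-0.4 -0.4  0.1] w 22.3 j7 -1.74
tool y yaw now -84.53 turn [ 0.03 -0.02 -0.03] shift after turn mm [-0.4 -0.2  0.8] before turn [-0.4 -0.2  0.8]
[264.5 161.8] 68 [0.5218 0.1242 0.1503]
[252.1 178.1] 66 [0.4864 0.0807 0.1517]
[325.  179.2] 68 [0.6237 0.0404 0.1507]
[260.6 195.4] 83 [0.4922 0.0265 0.1529]
[314.  196.3] 77 [ 0.5896 -0.0024  0.1528]
[286.7 203.3] 81 [ 0.5346 -0.0079  0.1527]
[218.6 330.2] 72 [ 0.3668 -0.1614  0.0209]
[354.  361.9] 92 [ 0.5692 -0.3133  0.0685]
[304.1 366.1] 96 [ 0.4856 -0.3112  0.09  ]
[279.1 379.6] 95 [ 0.445  -0.3105  0.0672]
```

View pics/s3.png

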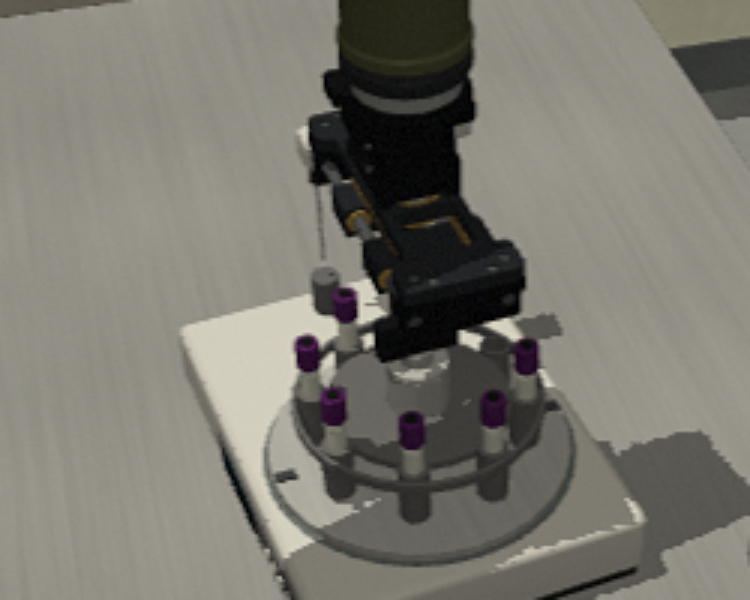

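All the caps dropped about 9–10 mm together, so the wheel looks home. Lift and move off to check from above.

Emit:
arm_command:
  motion:
    - [[0, 0, 0], [0, 0, 0], 0.6]
    - [[0, 0, 0], [0, 0, 0], 0.5]
    - [[0, 0, -15], [0, 0, 0], 0.5]
    - [[0, 0, -25], [0, 0, 0], 0.5]
    - [[0, 0, -25], [0, 0, 0], 0.5]
    - [[0, 0, -15], [0, 0, 6.8], 0.5]
    - [[0, 0, 0], [0, 0, 0], 0.5]

```text
time: 6.45
position: [0.5601, 0.0661, 0.2665]
tool_rot: [-3.141, 0.042, -0.011]
ft_force: [1.2, 0.1, -0.6]
grip_width: 0.499
```

```bash
python3 -c "
from h import *
plan([.489,-.3045,.2],-91.3)"
```

```text
t 6.45 pos [0.5601 0.0661 0.2665] ft [ 1.2  0.1 -0.6] w 43.4 j7 -1.84
tool y yaw now -91.54 turn [-0.01 -0.38 -0.24] shift after turn mm [-62.7 372.1  66.5] before turn [-61.6 372.4  66. ]
```

Emit:
arm_command:
  motion:
    - [[-6, 37, 0], [0, 0, 0], 0.5]
    - [[-6, 37, 0], [0, 0, 0], 0.5]
    - [[-6, 37, 0], [0, 0, 0], 0.5]
    - [[-6, 37, 0], [0, 0, 0], 0.5]
    - [[-6, 37, 0], [0, 0, 0], 0.5]
    - [[-6, 37, 0], [0, 0, 0], 0.5]
    - [[-6, 37, 0], [0, 0, 0], 0.5]
    - [[-6, 37, 0], [0, 0, 0], 0.5]

```text
time: 7.12
position: [0.5022, -0.2308, 0.2616]
tool_rot: [-3.141, 0.033, 0.002]
ft_force: [-0.4, -0.1, 0.9]
grip_width: 0.499
```

Emit:
arm_command:
  motion:
    - [[-6, 37, 10], [0, 0, 0], 0.5]
    - [[-6, 37, 20], [0, 0, 0], 0.5]
    - [[0, 0, 20], [0, 0, 0], 0.5]
    - [[0, 0, 10], [0, 0, 0], 0.5]
    - [[0, 0, 0], [0, 0, 0], 0.5]

```text
time: 7.53
position: [0.488, -0.3006, 0.1992]
tool_rot: [-3.137, 0.034, 0.008]
ft_force: [0.1, 0.5, -0.0]
grip_width: 0.499
```

Run:
```python
from h import *
plan([.489,-.3045,.077],-91.3)
im,d=optics.get_image('top');np.savez('t4.npz',im=im,d=d);cv2.imwrite('pics/t4.png',cv2.resize(im[180:340,110:470],None,fx=2.2,fy=2.2,interpolation=cv2.INTER_CUBIC))
cv2.imwrite('pics/t4w.png',cv2.resize(im[195:315,185:310],None,fx=5,fy=5,interpolation=cv2.INTER_CUBIC))
W=cloud('top',d)
hsv=cv2.cvtColor(im,cv2.COLOR_BGR2HSV)
pm=((hsv[...,0]>135)&(hsv[...,0]<165)&(hsv[...,1]>90)).astype(np.uint8)
n,l,st,ce=cv2.connectedComponentsWithStats(pm)
pts=[]
for i in range(1,n):
    if st[i,4]>15 and ce[i][0]<300:
        k=(l==i); w=ray_z("top",*ce[i],.157); print(np.round(ce[i],1),st[i,4],"z",round(np.nanmedian(W[k][:,2]),4),np.round(w[:2],4));pts.append(w[:2])
pts=np.array(pts);A=np.c_[2*pts,np.ones(len(pts))];x=np.linalg.lstsq(A,(pts**2).sum(1),rcond=None)[0];print("wheel centre",x[:2],"r",np.sqrt(x[2]+x[:2]@x[:2]))
print("cap ang",np.degrees(np.arctan2(*(pts-x[:2]).T[::-1])))
c=x[:2]
m=(W[...,2]>.162)&(np.hypot(W[...,0]-c[0],W[...,1]-c[1])<.045)
vv,uu=np.nonzero(m)
P=np.array([ray_z("top",u,v,.182) for u,v in zip(uu,vv)])[:,:2]
mu=P.mean(0);e,V=np.linalg.eigh(np.cov(P.T));a=V[:,1];print("bar",mu,"yaw",np.degrees(np.arctan2(a[1],a[0])),np.sqrt(12*e),np.nanpercentile(W[m][:,2],[5,50,95]))
# empty cup floor: dark disc
```

```text
t 7.53 pos [ 0.488  -0.3006  0.1992] ft [ 0.1  0.5 -0. ] w 43.4 j7 -1.14
tool y yaw now -91.25 turn [-0.24  0.31  0.05] shift after turn mm [  1.1   3.8 122.2] before turn [  1.8   4.4 122.1]
[253.4 212.9] 58 z 0.1553 [0.6267 0.0455]
[276.2 231.7] 55 z 0.1557 [0.592  0.0035]
[203.7 238.7] 59 z 0.1555 [0.5787 0.1339]
[278.6 261.1] 51 z 0.1556 [ 0.5384 -0.0016]
[205.6 268.5] 56 z 0.1552 [0.5247 0.1285]
[259.1 284.4] 56 z 0.1555 [0.4964 0.0325]
[228.7 288.2] 53 z 0.1549 [0.4898 0.0862]
wheel centre [0.55852086 0.06620806] r 0.07097104510251612
cap ang [ -16.86622209  -61.90142042   73.41040191 -106.5498647   118.48010495
 -151.49808657  163.76363959]
bar [0.55759556 0.06593188] yaw -173.37722353571905 [0.01593105 0.05577766] [0.16860545 0.17980394 0.18213378]
```

View pics/t4.png

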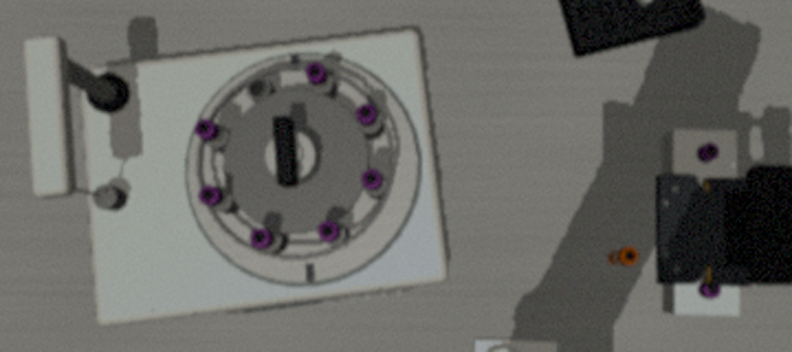

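View pics/t4w.png

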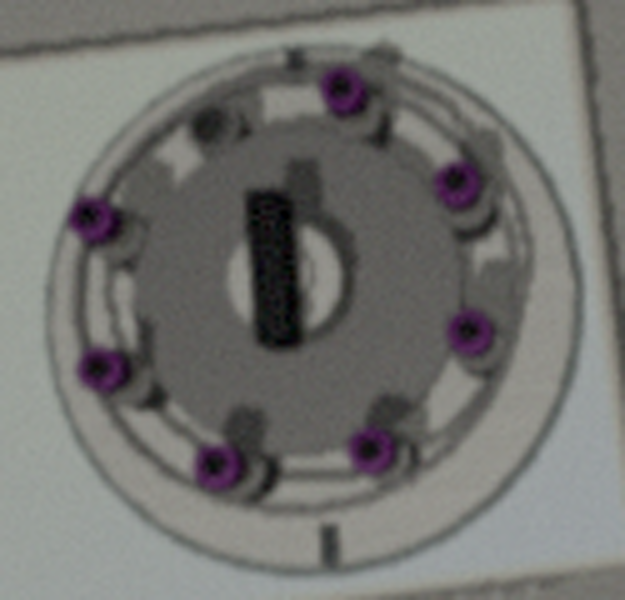

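Run:
```python
from h import *
z=np.load('t4.npz');im=z['im']
c=np.array([.5592,.0666]);a=np.radians(28.4)
p=np.r_[c+.072*np.array([np.cos(a),np.sin(a)]),.114];print("place pred",p,"px",proj('top',p))
up=(185+(211+.5)/5-.5,195+(126+.5)/5-.5);print(up,ray_z('top',*up,.114),ray_z('top',*up,.1))
big=cv2.resize(im[210:235,215:245],None,fx=20,fy=20,interpolation=cv2.INTER_CUBIC)
# circle of predicted rim
t=np.linspace(0,2*np.pi,60)
for r,zz,col in((.0108,.114,(0,255,0)),(.008,.114,(0,0,255)),(.008,.075,(255,0,0))):
    q=proj('top',np.c_[p[0]+r*np.cos(t),p[1]+r*np.sin(t),np.full(60,zz)]);q=((q-[215,210]+.5)*20-.5).astype(np.int32)
    cv2.polylines(big,[q],True,col,1)
cv2.imwrite('pics/cup.png',big)
```

```text
place pred [0.6225347  0.10084494 0.114     ] px [227.3415943  219.65009847]
(226.8, 219.8) [0.62223684 0.10187002 0.114     ] [0.62501817 0.10455778 0.1       ]
```

View pics/cup.png

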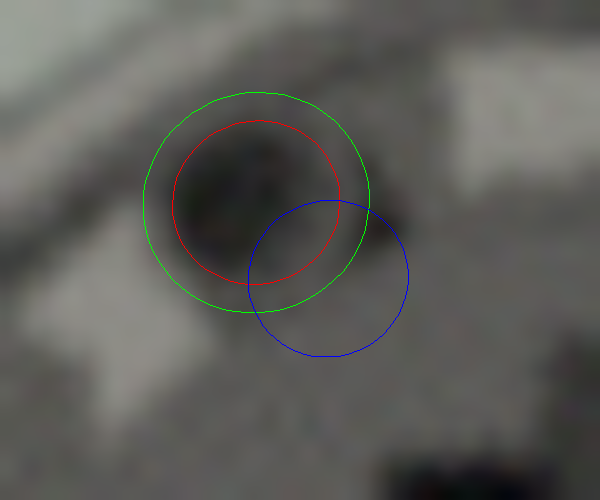

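Emit:
arm_command:
  motion:
    - [[1.5, 4, 20], [0, 0, 0], 0.5]
    - [[0, 0, 20], [0, 0, 0], 0.5]
    - [[0, 0, 20], [0, 0, 0], 0.5]
    - [[0, 0, 0], [0, 0, 0], 0.5]
    - [[0, 0, 0], [0, 0, 0], 0.5]

```text
time: 8.0
position: [0.4918, -0.3046, 0.1435]
tool_rot: [-3.141, 0.032, 0.0]
ft_force: [0.2, -0.6, 0.4]
grip_width: 0.496
```

Run:
```python
from h import *
plan([.489,-.3045,.077],-91.3)
im,d=optics.get_image('side');cv2.imwrite('pics/s5.png',cv2.resize(im[280:430,200:420],None,fx=3.5,fy=3.5))
```

```text
t 8.0 pos [ 0.4918 -0.3046  0.1435] ft [ 0.2 -0.6  0.4] w 43.2 j7 -1.15
tool y yaw now -91.15 turn [-0.03  0.01  0.15] shift after turn mm [-2.8 -0.  66.5] before turn [-2.8 -0.  66.5]
```

View pics/s5.png

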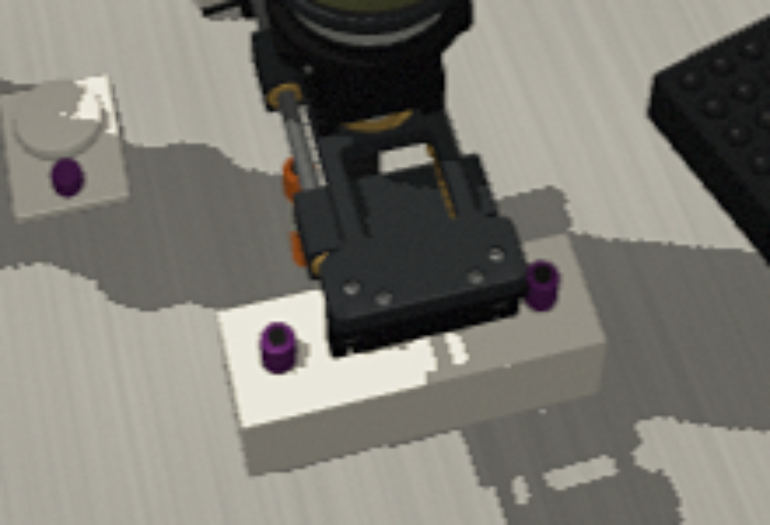

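Cup overlay: the predicted rim circles match the dark opening (around (240,200) in the crop). In the side view both vials stand free of the gripper at (278,348) and (541,285). Down onto the tube's cap.

Emit:
arm_command:
  motion:
    - [[-2, 0, 16], [0, 0, 0], 0.5]
    - [[0, 0, 17], [0, 0, 0], 0.5]
    - [[0, 0, 17], [0, 0, 0], 0.5]
    - [[0, 0, 16], [0, 0, 0], 0.5]
    - [[0, 0, 0], [0, 0, 0], 0.5]
    - [[0, 0, 0], [0, 0, 0], 0.5]
  force: 12

```text
time: 8.55
position: [0.49, -0.306, 0.0782]
tool_rot: [3.141, -0.035, 0.002]
ft_force: [0.2, -0.6, 0.3]
grip_width: 0.501
```

Run:
```python
from h import *
plan([.489,-.3045,.077],-91.3)
```

```text
t 8.55 pos [ 0.49   -0.306   0.0782] ft [ 0.2 -0.6  0.3] w 43.5 j7 -1.17
tool y yaw now -91.28 turn [ 0.03 -0.06  0.02] shift after turn mm [-1.  -1.5  1.2] before turn [-1.  -1.5  1.2]
```

Emit:
arm_command:
  motion:
    - [[0, 0, 0], [0, 0, 0], 0.65]
    - [[0, 0, 0], [0, 0, 0], 0.75]
    - [[0, 0, 0], [0, 0, 0], 0.8]
    - [[0, 0, 0], [0, 0, 0], 0.9]
    - [[0, 0, 0], [0, 0, 0], 1]
    - [[0, 0, 0], [0, 0, 0], 1]
    - [[0, 0, 0], [0, 0, 0], 1]

```text
time: 9.13
position: [0.4895, -0.3063, 0.0774]
tool_rot: [3.141, -0.036, 0.001]
ft_force: [0.3, -0.0, 1.9]
grip_width: 0.187
```

Run:
```python
from h import *
plan([.489,-.3045,.077],-91.3)
```

```text
t 9.13 pos [ 0.4895 -0.3063  0.0774] ft [ 0.3 -0.   1.9] w 16.3 j7 -1.17
tool y yaw now -91.33 turn [ 0.03 -0.04 -0.03] shift after turn mm [-0.5 -1.8  0.4] before turn [-0.5 -1.8  0.4]
```

Emit:
arm_command:
  motion:
    - [[0, 0, -10], [0, 0, 0], 1]
    - [[0, 0, -20], [0, 0, 0], 1]
    - [[0, 0, -30], [0, 0, 0], 1]
    - [[0, 0, -35], [0, 0, 0], 1]
    - [[0, 0, -35], [0, 0, 0], 1]
    - [[0, 0, -35], [0, 0, 0], 1]
    - [[0, 0, -30], [0, 0, 0], 1]
    - [[0, 0, -10], [0, 0, 0], 1]

```text
time: 9.8
position: [0.4909, -0.3069, 0.2882]
tool_rot: [3.137, -0.036, 0.011]
ft_force: [0.6, -0.6, -0.2]
grip_width: 0.19
```

Run:
```python
from h import *
plan([.6225,.1008,.285],28.4)
im,d=optics.get_image('side');cv2.imwrite('pics/s6.png',im[180:440,150:450])
```

```text
t 9.8 pos [ 0.4909 -0.3069  0.2882] ft [ 0.6 -0.6 -0.2] w 16.5 j7 -1.12
tool y yaw now -91.33 turn [ 5.9000e-01  3.0000e-02 -1.1973e+02] shift after turn mm [296.  309.7   3.2] before turn [ 122.1 -410.6    2.2]
```

View pics/s6.png

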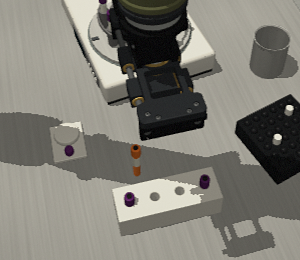

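Side view: the tube's hole in the rack (154,196) is empty now, and the vials stand untouched at (129,199) and (204,181). Turn and carry.

Emit:
arm_command:
  motion:
    - [[0, 0, 0], [0, 0, -6.6], 1]
    - [[0, 0, 0], [0, 0, -6.6], 1]
    - [[0, 0, 0], [0, 0, -6.6], 1]
    - [[0, 0, 0], [0, 0, -6.6], 1]
    - [[0, 0, 0], [0, 0, -6.6], 1]
    - [[0, 0, 0], [0, 0, -6.6], 1]
    - [[0, 0, 0], [0, 0, -6.6], 1]
    - [[0, 0, 0], [0, 0, -6.6], 1]

```text
time: 10.52
position: [0.4884, -0.3057, 0.2801]
tool_rot: [-2.824, -1.371, 0.002]
ft_force: [0.4, 0.2, -0.1]
grip_width: 0.187
```

Emit:
arm_command:
  motion:
    - [[0, 0, 0], [0, 0, -6.6], 1]
    - [[0, 0, 0], [0, 0, -6.6], 1]
    - [[0, 0, 0], [0, 0, -6.6], 1]
    - [[0, 0, 0], [0, 0, -6.6], 1]
    - [[0, 0, 0], [0, 0, -6.6], 1]
    - [[0, 0, 0], [0, 0, -6.6], 1]
    - [[0, 0, 0], [0, 0, -6.6], 1]
    - [[0, 0, 0], [0, 0, -6.6], 1]

```text
time: 11.18
position: [0.4884, -0.3057, 0.2801]
tool_rot: [-1.919, -2.483, 0.0]
ft_force: [-0.1, -0.1, -0.4]
grip_width: 0.187
```

Emit:
arm_command:
  motion:
    - [[0, 0, 0], [0, 0, -6.6], 1]
    - [[0, 0, 0], [0, 0, -6.6], 1]
    - [[0, 0, 0], [0, 0, -0.9], 1]
    - [[0, 0, 0], [0, 0, 0], 1]
    - [[0, 0, 0], [0, 0, 0], 1]

```text
time: 11.6
position: [0.4888, -0.306, 0.2811]
tool_rot: [-1.612, -2.695, -0.0]
ft_force: [0.5, -0.4, 0.8]
grip_width: 0.193
```

Run:
```python
from h import *
plan([.6225,.1008,.285],28.4)
```

```text
t 11.6 pos [ 0.4888 -0.306   0.2811] ft [ 0.5 -0.4  0.8] w 16.8 j7 0.94
tool y yaw now 28.21 turn [-0.03 -0.07 -0.19] shift after turn mm [294.2 311.1  -3.9] before turn [295.2 310.1  -3.7]
```

Emit:
arm_command:
  motion:
    - [[10, 10.5, 0], [0, 0, 0], 1]
    - [[20, 21, 0], [0, 0, 0], 1]
    - [[26, 27.5, 0], [0, 0, 0], 1]
    - [[26, 27.5, 0], [0, 0, 0], 1]
    - [[26, 27.5, 0], [0, 0, 0], 1]
    - [[26, 27.5, 0], [0, 0, 0], 1]
    - [[26, 27.5, 0], [0, 0, 0], 1]
    - [[26, 27.5, 0], [0, 0, 0], 1]

```text
time: 12.27
position: [0.5738, -0.0458, 0.2822]
tool_rot: [1.61, 2.697, 0.0]
ft_force: [0.6, -0.2, -0.9]
grip_width: 0.185
```

Emit:
arm_command:
  motion:
    - [[26, 27.5, 0], [0, 0, 0], 1]
    - [[26, 27.5, 0], [0, 0, 0], 1]
    - [[26, 27.5, 0], [0, 0, 0], 1]
    - [[20, 21, 0], [0, 0, 0], 1]
    - [[10, 10.5, 0], [0, 0, 0], 1]
    - [[0, 0, 0], [0, 0, 0], 1]
    - [[0, 0, 0], [0, 0, 0], 1]
    - [[0, 0, 0], [0, 0, 0], 1]

```text
time: 12.93
position: [0.6224, 0.0992, 0.2817]
tool_rot: [1.611, 2.697, -0.002]
ft_force: [0.3, -0.2, -0.3]
grip_width: 0.186
```

Run:
```python
from h import *
for i in range(3):
    plan([.6225,.1008,.193],28.4)
    im,d=optics.get_image(('side','top','side')[i]);cv2.imwrite(f'pics/s7_{i}.png',cv2.resize(im[100:260,180:400],None,fx=3.6,fy=3.6,interpolation=cv2.INTER_CUBIC))
```

```text
t 12.93 pos [0.6224 0.0992 0.2817] ft [ 0.3 -0.2 -0.3] w 16.2 j7 0.13
tool y yaw now 28.29 turn [-0.06  0.05 -0.11] shift after turn mm [ 1.3  0.8 88.7] before turn [ 1.4  0.9 88.7]
t 12.98 pos [0.6225 0.0985 0.2818] ft [-0.  -1.1 -0.2] w 16.3 j7 0.13
tool y yaw now 28.22 turn [-0.05  0.06 -0.18] shift after turn mm [ 2.   1.1 88.8] before turn [ 2.1  1.1 88.8]
t 13.03 pos [0.6226 0.0982 0.2819] ft [-0.1 -0.3 -0.7] w 16.4 j7 0.13
tool y yaw now 28.2 turn [-0.04  0.06 -0.2 ] shift after turn mm [ 2.3  1.1 88.9] before turn [ 2.4  1.2 88.9]
```

View pics/s7_0.png

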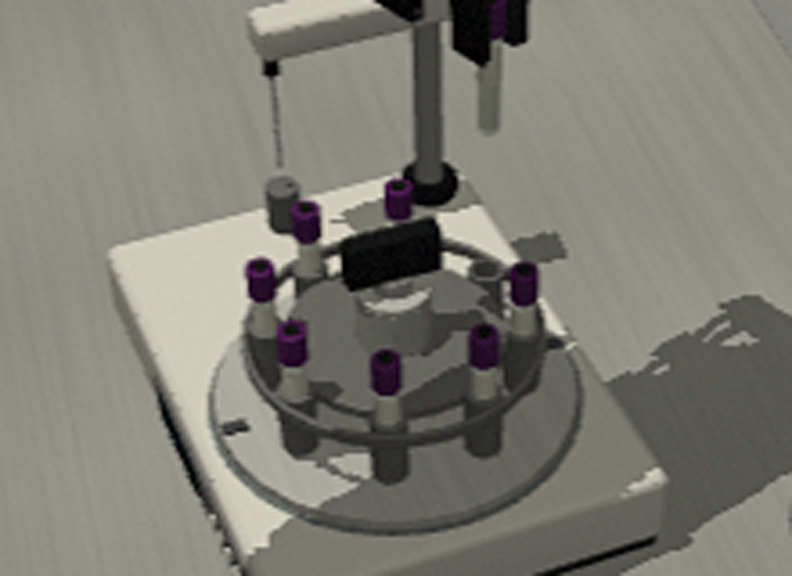

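View pics/s7_1.png

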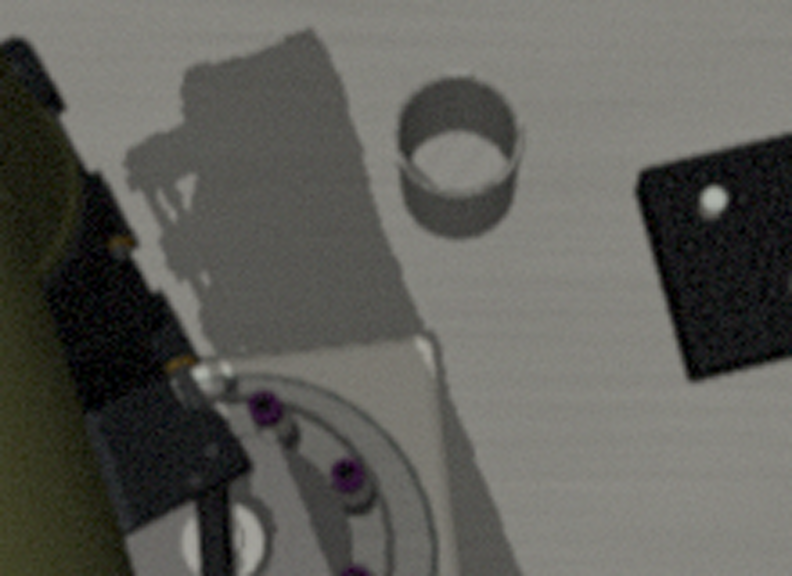

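Run:
```python
from h import *
f=3.6
px=lambda x,y:(180+(x+.5)/f-.5,100+(y+.5)/f-.5)
print("cup via side",ray_z('side',*px(486,270),.114))
print("tube mid via side z~.235",ray_z('side',*px(489,100),.235), "px of expected:",[ (np.array(proj('side',[.6225,.0985,z]))-[179.5,99.5])*f-.5 for z in (.2144,.235,.276)])
im=cv2.imread('pics/s7_2.png');cv2.imwrite('pics/c1.png',cv2.resize(im[0:320,430:590],None,fx=2.5,fy=1.8))
```

```text
cup via side [0.62025044 0.10036683 0.114     ]
tube mid via side z~.235 [0.62029309 0.09740119 0.235     ] px of expected: [array([492.08666719, 129.67127596]), array([492.41120569,  98.17088879]), array([493.08541251,  32.73096157])]
```

View pics/c1.png

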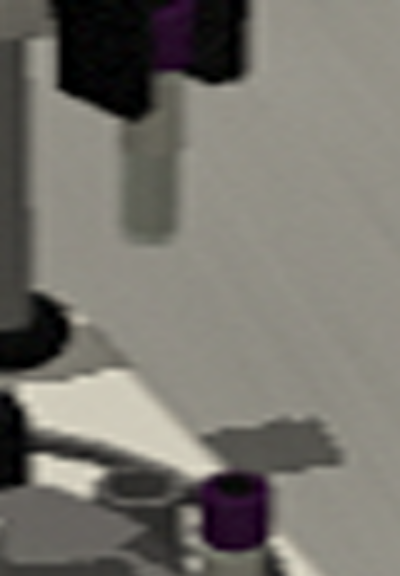

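Side view: the tube hangs upright at x≈489 in the crop, right above the empty cup (486,270). Lower to just above the rim.

Emit:
arm_command:
  motion:
    - [[2, 1, 20], [0, 0, 0], 1]
    - [[0, 0, 25], [0, 0, 0], 1]
    - [[0, 0, 25], [0, 0, 0], 1]
    - [[0, 0, 20], [0, 0, 0], 1]
    - [[0, 0, 0], [0, 0, 0], 1]
    - [[0, 0, 0], [0, 0, 0], 1]
    - [[0, 0, 0], [0, 0, 0], 1]

```text
time: 13.67
position: [0.6234, 0.1019, 0.1935]
tool_rot: [1.61, 2.696, 0.002]
ft_force: [0.0, -0.1, 0.9]
grip_width: 0.189
```

Run:
```python
from h import *
for i in range(4):
    plan([.6225,.101,.142],28.4)
    if i in(0,1): im,d=optics.get_image(('side','top')[i]);cv2.imwrite(f'pics/s8_{i}.png',cv2.resize(im[150:220,240:360] if i==0 else im[160:260,180:300],None,fx=6,fy=6,interpolation=cv2.INTER_CUBIC))
```

```text
t 13.67 pos [0.6234 0.1019 0.1935] ft [ 0.  -0.1  0.9] w 16.5 j7 0.1
tool y yaw now 28.3 turn [ 0.1   0.05 -0.1 ] shift after turn mm [-0.4 -1.2 51.5] before turn [-0.3 -1.3 51.5]
t 13.72 pos [0.6236 0.1022 0.1939] ft [-0.2  0.4 -0.7] w 16.4 j7 0.1
tool y yaw now 28.32 turn [ 0.15  0.06 -0.08] shift after turn mm [-0.6 -1.6 51.9] before turn [-0.5 -1.7 51.9]
t 13.77 pos [0.6237 0.1024 0.194 ] ft [ 0.4  0.2 -0.6] w 16.4 j7 0.1
tool y yaw now 28.34 turn [ 0.17  0.07 -0.06] shift after turn mm [-0.7 -1.7 52. ] before turn [-0.6 -1.8 52. ]
t 13.77 pos [0.6237 0.1024 0.194 ] ft [ 0.4  0.2 -0.6] w 16.4 j7 0.1
tool y yaw now 28.34 turn [ 0.17  0.07 -0.06] shift after turn mm [-0.7 -1.7 52. ] before turn [-0.6 -1.8 52. ]
```

View pics/s8_0.png

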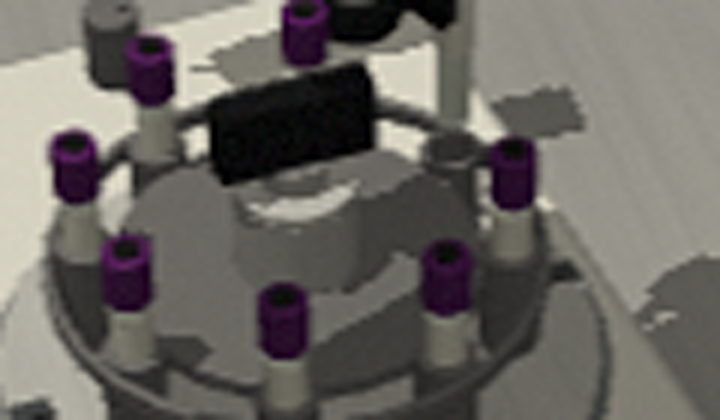

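View pics/s8_1.png

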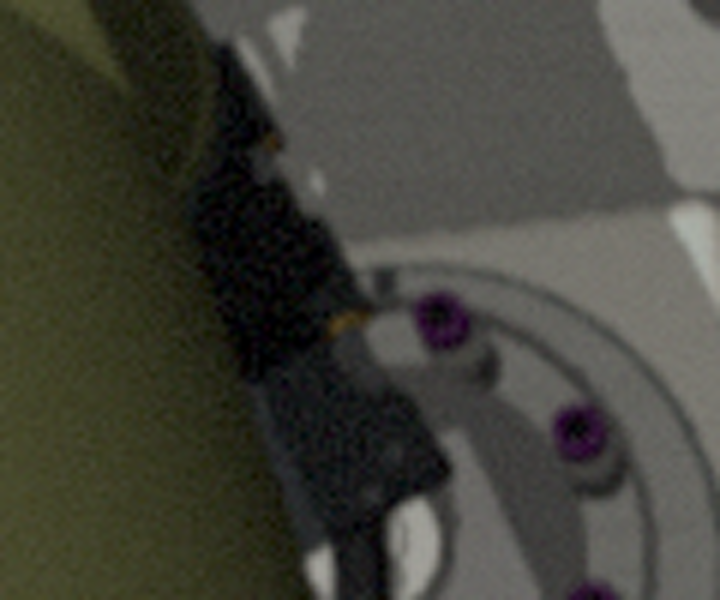

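Emit:
arm_command:
  motion:
    - [[-0.3, -0.8, 4], [0, 0, 0], 1]
    - [[0, 0, 4], [0, 0, 0], 1]
    - [[0, 0, 4], [0, 0, 0], 1]
    - [[0, 0, 3], [0, 0, 0], 1]
    - [[0, 0, 0], [0, 0, 0], 1]
    - [[0, 0, 0], [0, 0, 0], 1]

```text
time: 14.27
position: [0.6218, 0.1017, 0.1765]
tool_rot: [-1.609, -2.698, 0.001]
ft_force: [0.1, -0.7, 0.5]
grip_width: 0.187
```

Run:
```python
from h import *
for i in range(2):
    plan([.6225,.101,.142],28.4)
    if i in(0,): im,d=optics.get_image(('side','top')[i]);cv2.imwrite(f'pics/s9_{i}.png',cv2.resize(im[150:220,270:350] if i==0 else im[160:260,180:300],None,fx=9,fy=8,interpolation=cv2.INTER_CUBIC))
```

```text
t 14.27 pos [0.6218 0.1017 0.1765] ft [ 0.1 -0.7  0.5] w 16.3 j7 0.1
tool y yaw now 28.38 turn [-0.04 -0.01 -0.02] shift after turn mm [-1.   0.3 34.5] before turn [-1.   0.3 34.5]
t 14.32 pos [0.622  0.1018 0.1768] ft [ 1.  -0.1  1. ] w 16.2 j7 0.1
tool y yaw now 28.38 turn [-0.01 -0.   -0.02] shift after turn mm [-0.9  0.1 34.8] before turn [-0.9  0.1 34.8]
```

View pics/s9_0.png

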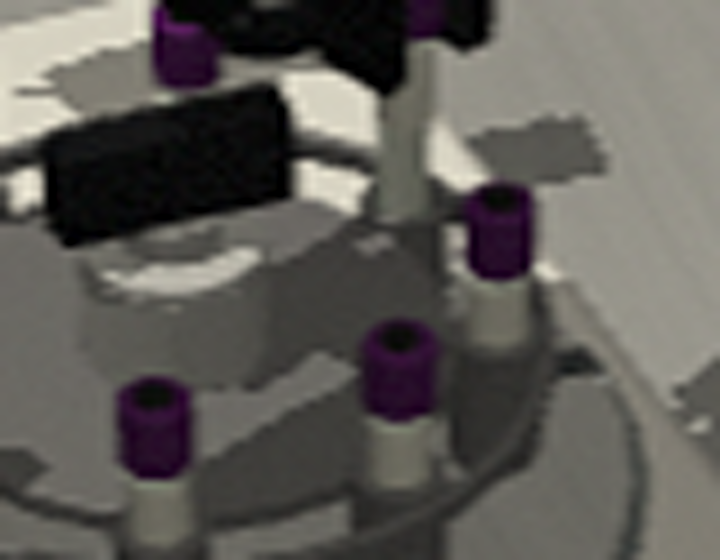

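Side view: the tube's lower end is at the cup's mouth (405,215), centred, with no contact force. Continue slowly.

Emit:
arm_command:
  motion:
    - [[0, 0, 2], [0, 0, 0], 1]
    - [[0, 0, 2], [0, 0, 0], 1]
    - [[0, 0, 2], [0, 0, 0], 1]
    - [[0, 0, 2], [0, 0, 0], 1]
    - [[0, 0, 0], [0, 0, 0], 1]

```text
time: 14.73
position: [0.6217, 0.1016, 0.1683]
tool_rot: [-1.609, -2.698, 0.001]
ft_force: [0.3, -0.3, -0.1]
grip_width: 0.19
```

Emit:
arm_command:
  motion:
    - [[0, 0, 2], [0, 0, 0], 1]
    - [[0, 0, 2], [0, 0, 0], 1]
    - [[0, 0, 2], [0, 0, 0], 1]
    - [[0, 0, 2], [0, 0, 0], 1]
    - [[0, 0, 0], [0, 0, 0], 1]

```text
time: 15.15
position: [0.6217, 0.1016, 0.1603]
tool_rot: [-1.609, -2.698, 0.001]
ft_force: [0.2, -0.2, -0.4]
grip_width: 0.188
```

Foot about 20 mm inside, no force. Go on to ~1–2 mm above the floor.

Emit:
arm_command:
  motion:
    - [[0, 0, 3], [0, 0, 0], 1]
    - [[0, 0, 3], [0, 0, 0], 1]
    - [[0, 0, 3], [0, 0, 0], 1]
    - [[0, 0, 3], [0, 0, 0], 1]
    - [[0, 0, 3], [0, 0, 0], 1]
    - [[0, 0, 1.5], [0, 0, 0], 1]
    - [[0, 0, 0], [0, 0, 0], 1]

```text
time: 15.73
position: [0.6217, 0.1016, 0.1438]
tool_rot: [-1.609, -2.697, 0.001]
ft_force: [-0.3, 1.4, -1.0]
grip_width: 0.19
```

Run:
```python
from h import *
plan([.6225,.101,.142],28.4)
im,d=optics.get_image('side');cv2.imwrite('pics/s10.png',cv2.resize(im[150:220,240:360],None,fx=6.6,fy=6.6,interpolation=cv2.INTER_CUBIC))
```

```text
t 15.73 pos [0.6217 0.1016 0.1438] ft [-0.3  1.4 -1. ] w 16.5 j7 0.08
tool y yaw now 28.37 turn [-0.05 -0.02 -0.03] shift after turn mm [-0.9  0.4  1.8] before turn [-0.9  0.4  1.8]
```

View pics/s10.png

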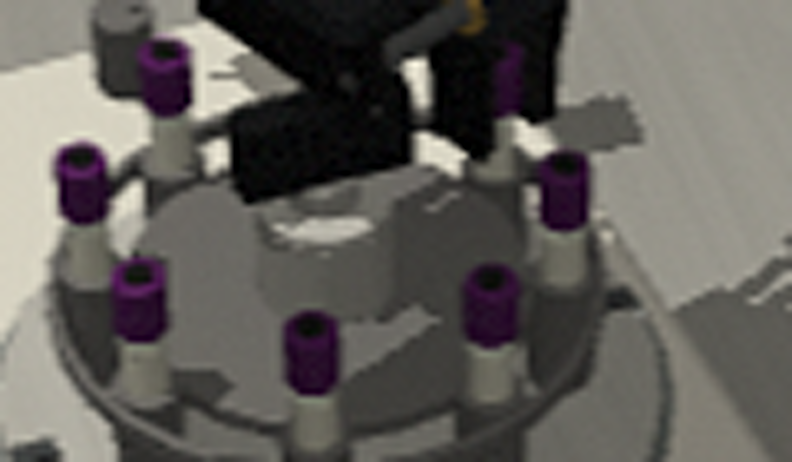

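Emit:
arm_command:
  motion:
    - [[0, 0, 1], [0, 0, 0], 1]
    - [[0, 0, 0], [0, 0, 0], 0.8]
    - [[0, 0, 0], [0, 0, 0], 0.75]
    - [[0, 0, 0], [0, 0, 0], 0.68]
    - [[0, 0, 0], [0, 0, 0], 0.65]
    - [[0, 0, 0], [0, 0, 0], 0.65]
    - [[0, 0, 0], [0, 0, 0], 0.65]

```text
time: 16.37
position: [0.6221, 0.1017, 0.1435]
tool_rot: [1.609, 2.698, 0.0]
ft_force: [-0.6, 0.3, -0.3]
grip_width: 0.343
```

Emit:
arm_command:
  motion:
    - [[0, 0, -8], [0, 0, 0], 0.65]
    - [[0, 0, -12], [0, 0, 0], 0.65]
    - [[0, 0, -20], [0, 0, 0], 0.65]
    - [[0, 0, -30], [0, 0, 0], 0.65]
    - [[0, 0, -35], [0, 0, 0], 0.65]
    - [[0, 0, -30], [0, 0, 0], 0.65]
    - [[0, 0, 0], [0, 0, 0], 0.65]

```text
time: 16.95
position: [0.6249, 0.1033, 0.2873]
tool_rot: [1.604, 2.69, 0.012]
ft_force: [1.9, 1.0, 0.9]
grip_width: 0.352
```

Run:
```python
from h import *
plan([.5,-.2,.278],28.4)
caps('side','pics/s11.png')
```

```text
t 16.95 pos [0.6249 0.1033 0.2873] ft [1.9 1.  0.9] w 30.6 j7 0.13
tool y yaw now 28.38 turn [ 0.68  0.24 -0.02] shift after turn mm [-207.4 -254.1    9.3] before turn [-207.4 -254.1    7.2]
[290.4 155. ] 72 [0.5765 0.13   0.1518]
[264.4 161.8] 67 [0.5217 0.1233 0.1509]
[314.2 162.3] 63 [0.6177 0.0947 0.1513]
[252.1 178. ] 68 [0.4867 0.0807 0.1528]
[325.  179.1] 69 [0.6237 0.0403 0.1515]
[260.5 195.4] 84 [0.4927 0.0267 0.1514]
[313.9 196.4] 74 [ 0.5893 -0.0025  0.1518]
[286.7 203.3] 80 [ 0.5349 -0.0082  0.1532]
[218.6 330.3] 70 [ 0.3667 -0.1618  0.0212]
[354. 362.] 94 [ 0.5692 -0.313   0.0669]
[279.1 379.6] 95 [ 0.4453 -0.3104  0.0681]
```

View pics/s11.png

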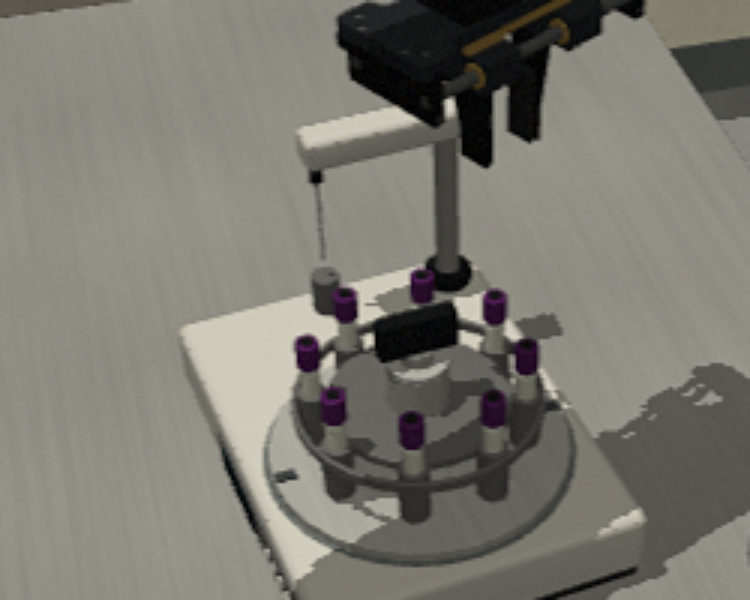

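Side view: all eight caps at equal height, with the new tube at (495,305) in line with the others. Move away for a last look from above.

Emit:
arm_command:
  motion:
    - [[-25, -30, 0], [0, 0, 0], 0.65]
    - [[-25, -30, 0], [0, 0, 0], 0.65]
    - [[-25, -30, 0], [0, 0, 0], 0.65]
    - [[-25, -30, 0], [0, 0, 0], 0.65]
    - [[-25, -30, 0], [0, 0, 0], 0.65]
    - [[-25, -30, 0], [0, 0, 0], 0.65]
    - [[-25, -30, 0], [0, 0, 0], 0.65]
    - [[-25, -30, 0], [0, 0, 0], 0.65]

```text
time: 17.67
position: [0.5045, -0.1898, 0.2785]
tool_rot: [1.609, 2.698, -0.001]
ft_force: [1.9, 0.0, -0.6]
grip_width: 0.346
```

Emit:
arm_command:
  motion:
    - [[-12, -15, 0], [0, 0, 0], 0.65]
    - [[0, 0, 0], [0, 0, 0], 0.65]
    - [[0, 0, 0], [0, 0, 0], 0.65]
    - [[0, 0, 0], [0, 0, 0], 0.65]

```text
time: 18.0
position: [0.4987, -0.2047, 0.2784]
tool_rot: [-1.607, -2.699, -0.001]
ft_force: [0.6, -0.3, -0.1]
grip_width: 0.346
```

Run:
```python
from h import *
plan([.5,-.2,.278],28.4)
im,d=optics.get_image('top');cv2.imwrite('pics/t12.png',cv2.resize(im[100:380,100:480],None,fx=2.1,fy=2.1,interpolation=cv2.INTER_CUBIC))
W=cloud('top',d)
hsv=cv2.cvtColor(im,cv2.COLOR_BGR2HSV)
pm=((hsv[...,0]>135)&(hsv[...,0]<165)&(hsv[...,1]>90)).astype(np.uint8)
n,l,st,ce=cv2.connectedComponentsWithStats(pm)
pts=[]
for i in range(1,n):
    if st[i,4]>15 and ce[i][0]<300:
        k=(l==i); w=ray_z("top",*ce[i],.157); print(np.round(ce[i],1),st[i,4],"z",np.round(np.nanpercentile(W[k][:,2],[50,90]),4),np.round(w[:2],4));pts.append(w[:2])
pts=np.array(pts);A=np.c_[2*pts,np.ones(len(pts))];x=np.linalg.lstsq(A,(pts**2).sum(1),rcond=None)[0];print("wheel centre",x[:2])
q=pts-x[:2];print("ang",np.degrees(np.arctan2(q[:,1],q[:,0])).round(1),"r",np.hypot(*q.T).round(4))
```

```text
t 18.0 pos [ 0.4987 -0.2047  0.2784] ft [ 0.6 -0.3 -0.1] w 30.1 j7 0.8
tool y yaw now 28.45 turn [ 0.03 -0.04  0.05] shift after turn mm [3.5 3.4 0.4] before turn [3.5 3.4 0.4]
[253.3 212.9] 56 z [0.1555 0.1577] [0.6267 0.0457]
[223.6 216.2] 52 z [0.156  0.1578] [0.6204 0.0996]
[276.2 231.5] 53 z [0.1561 0.1579] [0.5923 0.0035]
[203.7 238.7] 55 z [0.155 0.157] [0.5788 0.134 ]
[278.5 261.1] 55 z [0.1556 0.1573] [ 0.5382 -0.0015]
[205.4 268.5] 53 z [0.1554 0.1572] [0.5248 0.1288]
[259.1 284.4] 54 z [0.1552 0.157 ] [0.4965 0.0324]
[228.8 288.1] 56 z [0.1551 0.1578] [0.4899 0.086 ]
wheel centre [0.55841914 0.06618057]
ang [ -16.7   28.3  -61.6   73.3 -106.6  118.2 -151.4  163.8] r [0.0713 0.0704 0.0712 0.0708 0.0706 0.0711 0.0705 0.0713]
```

View pics/t12.png

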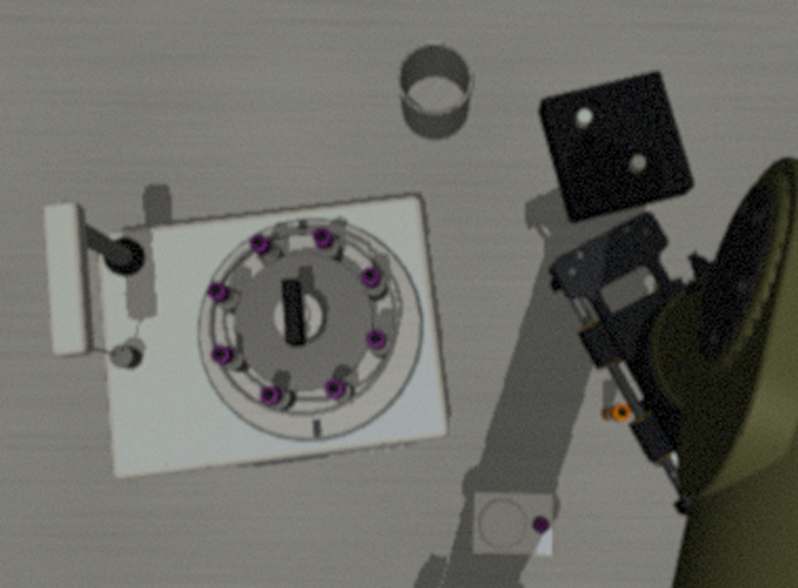

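Top view: all eight cups are filled. The new tube, at (260,244), sits at the same height as the others, the bar lines up with the ribs, and the beaker, box, dish and orange tube stand where they were. Handing in.

```bash
python3 -c "
from bench import ctrl
print(ctrl.close_job())"
```

```text
the job is handed in; nothing more can be done
None
```

The wheel is home on its key, and the tall tube is upright and fully down in what was the empty cup. I handed the job in at about 18 s of the 64 s allowed.

- **Wheel:** I gripped the bar handle, turned the wheel about 42° clockwise seen from above, and let go. It dropped about 10 mm onto the key. From above, the seven fixed caps were level to within about 1 mm, the bar top was about 182 mm above the bench, and the bar was in line with the ribs to about 1°, within measuring error.
- **Tube:** I took the tall purple-capped tube from the rack, lowered it into the cup with no contact force above about 2 N, and released it. Its cap is at the same height (about 156 mm) and radius as the other seven, at 28.3° against 28.4° expected.
- **Other things:** The two vials measured where they started. In the last pictures the orange look-alike, beaker, box and dish looked unmoved. The gripper was clear of everything at hand-in.

No check failed. The networks' positions for the empty cup were wrong, so I found it from the picture and the wheel's geometry instead. The side camera reads about 2 mm off in x against the robot, so I only compared the tube and cup within that one view.

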